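Load the clamp, then hold the bolt behind its plate from turning

TASK

Stand the small rectangular steel box upright on the clamp's narrow ledge, midway along it, between the upright plate and the front clamp bar, and let go of it. Then reach down into the gap behind the plate, grip the slowly turning hexagonal bolt head between the fingers and hold it still so that the nut runner can draw the nut tight; finish while still holding the bolt head, with the box standing on the ledge. Leave the lampholder, the round box and the screwdriver where they are.

Things in the scene. Friction and masses are not known exactly. Their poses are not given: they have to be found in the camera images.
- stand: Fixed clamp stand on a red board 20 mm thick (x -190..110, y -110..150 mm). Origin at table level below the near face of its upright steel plate; x points through the plate to the back, y along the plate to the left, z up. Plate: 6 mm thick (x 0..6), y -85..155, top 125 mm above the table. The sizes of the other entries are in this frame too.
- clamp_bar (a point): Middle of the dark front clamp bar (x -58..-50, y -85..150, z 82..108); stand axes. The slot between bar and plate is 50 mm wide, crossed at z 95 by a guide pin (12 mm thick, y 135) and the bolt's shank (16 mm thick, y -50).
- gap (a point): Middle of the open top of the gap behind the plate, above the bolt head (x 31, y -50, z 125); stand axes. The gap is 50 mm wide in x, from the plate's back face (x 6) to a timber stud offcut (x 56..94, y -100..140, top at z 109).
- runner (a point): Middle of the yellow nut runner in front of the clamp bar, lying along x (x -185..-90, y -50, z 95), 42 mm thick; a small black block on it reaches z 127. Stand axes. Not to be handled.
- ledge (a point): Where the box's underside centre belongs: on the ledge's top face, midway along it and midway across the slot (x -25, y 45, z 60 mm); stand axes. The ledge is 90 mm long in y and only 36 mm deep, from the plate towards the clamp bar.
- box: Loose bare-metal device box, open at the top, 40 (x) x 52 (y) x 60 (z) mm, walls 3 mm, about 150 g, standing on the table. Origin at the centre of its underside. Its 40 mm side goes across the slot, either way round (turned a quarter it does not fit). It can be gripped from above across its 52 mm width.
- bolt_head (a point): Centre of the brass hexagonal bolt head behind the plate (x 30, y -50, z 95 mm): 24 mm across flats, 16 mm long along the bolt's axis, which is the stand's x. 24 mm behind the plate's back face, 26 mm before the stud. It turns in place; this point's axes turn with it.
- bolt (a joint): Turn of the bolt in rad, growing counter-clockwise seen from behind (+x). The nut runner drags it round at about 0.3 rad/s with about 0.1 N m until it is held; flats can be at any angle. A grip of 20 to 40 N across the head holds it still, whatever the angle.
- lampholder: Bystander: white porcelain lampholder, 84 mm across, 50 mm high, origin at the centre of its underside.
- round_box: Bystander: open round steel box, 84 mm across, 38 mm high, origin at the centre of its underside.
- screwdriver: Bystander: screwdriver with a blue handle, lying on the table far from the robot.
There are look-alikes about, which are no part of the job. There is more than one size of the box; the one meant has the size given above.

How it is judged:
On the way, in this order (a step that is already met when the one before it is completed fails the run):
1. the box stands upright on the ledge, let go (x of box in the frame of ledge between -0.01 and 0.01 m and y of box in the frame of ledge between -0.015 and 0.015 m and z of box in the frame of ledge between -0.004 and 0.004 m and angle between box's own z axis and vertical below 0.08 rad and linear speed of box below 0.03 m/s and contact force between each of the fingers, the arm and box below 0.2 N), for 0.3 s.
2. the bolt head is gripped and has stopped turning (distance between the grasp point and bolt_head below 0.025 m and contact force between the fingers and bolt above 3 N and velocity of joint bolt between -0.05 and 0.05 rad/s), for 0.3 s.
At the end, for the whole second after the job is handed in: Box upright (0.08 rad), at rest on the ledge (4 mm in height, 10 mm across, 15 mm along), not touched by the robot; bolt head between the fingers (grasp point within 25 mm of its centre), pressed by over 3 N and turning slower than 0.05 rad/s (all of step 1 and all of step 2); the arm keeps its last pose, push and grip.
It fails at once if the lampholder is disturbed (moved over 25 mm) (distance of lampholder from where it was at the start of the episode above 0.025 m).
It fails at once if the round box is disturbed (moved over 25 mm) (distance of round_box from where it was at the start of the episode above 0.025 m).
It fails at once if the screwdriver is disturbed (moved over 25 mm) (distance of screwdriver from where it was at the start of the episode above 0.025 m).
It also fails if it takes over 51 s, if anything falls off the work surface, if the arm or the gripper's body presses on something with over 40 N, if the wrist force passes 120 N, or if a joint passes its speed limit or range.

ROBOT

A 7-joint arm with a two-finger parallel gripper is mounted at the origin on the work surface. World frame = base frame: x ahead of the robot, y to its left, z up, the work surface at z = 0. Lengths are in m, angles in rad, forces in N, time in s.
With the tool pointing down it reaches from about 0.425 to 0.925 m from the base axis. Payload 6.8 kg.
Tool frame: the origin (TCP) lies midway between the tips of the shut fingers; the grasp point (between the pads) lies 19 mm behind it; x points along the fingers, y is the direction in which the jaws open and shut, and the axes are right-handed (so a half turn about x gives the same grasp; the last joint's range is limited). The gripper opens to 85 mm and grips with 20 to 120 N. Pads are 22 mm wide; open, the fingers measure 114 mm over their backs; the gripper's body (76 mm by 85 mm) begins 54 mm behind the grasp point. The pads swing forward as they close: fully open they stand 13 mm farther back than shut.
Start: joints at [-0.108, 0.477, 0.022, 1.555, -0.011, 1.109, -0.083], TCP at [0.675, 0, 0.231] pointing down, gripper open.
Joint ranges: [-2.96, 2.96], [-0.34, 2.1], [-1.41, 1.46], [0.24, 2.44], [-1.37, 4.51], [0.17, 1.92], [-2.96, 2.96]. Speed limits (rad/s): [2.39, 2.39, 3.14, 3.14, 3.14, 3.14, 3.14].

INTERFACE

Orientations are given as a rotation vector (axis times angle).
In Python, from bench import r, viewer, nets gives the robot as it stands.
- The arm moves only by the shell command python3 -m pendant 'ROWS' [FORCE]. ROWS is JSON, one flat list of numbers, 5 for each row, row after row: the finger opening in mm, from 0 to 85.4, then the shift along the tool's x, y, z in mm, then the turn about the tool's x in rad. A call has 1 to 20 rows; each row shifts and turns the commanded pose from where the row before left it, along the tool's axes as they then stand; what a row does not reach is not made up. A row lasts 1/8 s, in which the tool goes at most 62.5 mm and 10.7 degrees, less where a joint would pass 70% of its speed; a pose out of reach is approached as far as the arm can. A call with a gripper value outside its range is refused whole. The fingers move at their own pace and stop on an object; FORCE is the grip in N (left out, the last holds). Time passes only in rows, so rows that do not move let the fingers close. It gives the time, the measured TCP pose, the force and the opening at its end, in the units of the state.
- r.get_obs(): the state, without advancing time (a new reading comes with each control period).
- viewer.grab_frame(name): name is "scene" or "side" or "wrist"; returns (picture, depth): 384x512x3 uint8, red, green, blue; 384x512 float32, m along the optical axis (not along the pixel's ray), 0 where there is no reading.
- viewer.calibration(name): a dict with "mtx" (3x3 intrinsics, pixels), "world_to_cam" (4x4, takes a point from world to camera coordinates). Camera axes: x right, y up, looking along -z (the intrinsics and any distortion apply to the point x, -y, -z); pixel columns grow to the right and rows downward; lengths in m; the calibration is good to about 2 mm. A picture is of the moment at which its call begins: read the wrist's pose just before it. calibration takes no time and is no camera call; for the wrist camera it gives the pose at the moment of the call.
- r.hand_in(): hands the job in, once; it reports no verdict.
Trained networks look in the newest picture that a camera, given by its name, has taken for a name from the list of things; names that differ only in an ending like _2 or _b are one class to them, and where a whole thing is asked for, a point or a joint stands for the part that bears it (a point fixed in the world has none). Each returns a list of dicts, best first, with "score" (0 to 1); they miss things now and then, are a little off and sometimes report something else, mostly with a low value. They report only what shows in the picture. A call takes as long as a camera call. They do not tell look-alikes from the thing itself.
- nets.look_for(name, camera): "location" ([x, y, z] in m, in world coordinates, good to about 4 mm: the middle of the surface that is visible of it).
- nets.silhouettes(name, camera): "mask" (384x512 bool, what is visible of it).
The state is a dict: "clock": time; "joints": joint angles; "qvel": joint speeds; "tau": joint torques, N m; "tcp_pos": TCP position; "orientation": TCP orientation; "contact_force": force on the tool from outside, world axes, zero at the start; "moment": the same for the moment, N m; "grip_width": finger opening in m.
Only numpy, scipy, OpenCV 4.12 (cv2) and the standard library are available. Lean on these libraries where they do the work, as an engineer would, in place of code of your own. Each camera call takes 0.05 s, during which the arm holds its last target. There are 200 camera calls.

## Working session

There is one attempt and no reset: what is moved stays moved. The work goes in short steps, Python scripts to look and compute and a shell command to move; the robot and the scene stay as the last step left them, time stands still between calls to the robot, and variables do not carry over. Pictures are saved under pics/ and viewed, about 8 in all and at most 12, crops included, and the job is handed in when it is done.

```bash
mkdir -p pics
cat > h.py <<'E'
from bench import r, viewer, nets
import numpy as np, cv2
from scipy.spatial.transform import Rotation as R
def grab(n,f=None):
    c=viewer.calibration(n); p,d=viewer.grab_frame(n)
    if f: cv2.imwrite('pics/'+f,p[:,:,::-1])
    return p,d,c
def cloud(d,c):
    K=np.array(c['mtx']);T=np.linalg.inv(np.array(c['world_to_cam']))
    v,u=np.mgrid[:d.shape[0],:d.shape[1]]
    P=np.stack([(u-K[0,2])/K[0,0]*d,-(v-K[1,2])/K[1,1]*d,-d],-1)
    return P@T[:3,:3].T+T[:3,3]
def pix(X,c):
    K=np.array(c['mtx']);W=np.array(c['world_to_cam']);p=W[:3,:3]@np.asarray(X)+W[:3,3]
    return np.round([K[0,2]+K[0,0]*p[0]/-p[2],K[1,2]+K[1,1]*p[1]/p[2]],0)
E
python3 - <<'E'
from h import *
o=r.get_obs(); print({k:np.round(v,3) for k,v in o.items()})
print(R.from_rotvec(o['orientation']).as_matrix().round(2))
P=[]
for n in ['scene','side']:
    p,d,c=grab(n); P.append(p)
    T=np.linalg.inv(np.array(c['world_to_cam'])); print(n,T[:3,3].round(3),np.array(c['mtx']).round(0).tolist(), c.keys())
    for k in ['box','bolt_head','stand','clamp_bar','runner','lampholder','round_box','screwdriver']:
        try:
            for q in nets.look_for(k,n)[:4]: print(n,k,round(q['score'],2),np.round(q['location'],3),pix(q['location'],c))
        except Exception as e: print(k,e)
cv2.imwrite('pics/a.png',np.hstack(P)[:,:,::-1]) 
cv2.imwrite('pics/a.png',cv2.resize(np.vstack(P)[:,:,::-1],None,fx=.78,fy=.78))
cv2.imwrite('pics/scene.png',P[0][:,:,::-1]);cv2.imwrite('pics/side.png',P[1][:,:,::-1])
E
```

```text
{'clock': np.float64(0.0), 'joints': array([-0.108,  0.478,  0.022,  1.556, -0.011,  1.109, -0.083]), 'qvel': array([ 0.   ,  0.001, -0.001,  0.001, -0.   ,  0.001,  0.001]), 'tau': array([-1.0000e-03, -5.9644e+01,  1.6080e+00, -2.8119e+01,  1.2000e-02,
        9.0000e-03,  0.0000e+00]), 'tcp_pos': array([ 0.674, -0.   ,  0.23 ]), 'orientation': array([ 1.208,  1.21 , -1.211]), 'contact_force': array([-0.279, -0.783,  0.01 ]), 'moment': array([ 0.031, -0.041, -0.046]), 'grip_width': np.float64(0.085)}
[[-0.  1.  0.]
 [-0.  0. -1.]
 [-1. -0.  0.]]
scene [1.15  0.264 0.976] [[440.0, 0.0, 256.0], [0.0, 440.0, 200.0], [0.0, 0.0, 1.0]] dict_keys(['mtx', 'world_to_cam'])
scene box 0.73 [0.539 0.424 0.056] [400. 236.]
scene box 0.62 [0.38  0.298 0.03 ] [357. 180.]
scene box 0.57 [0.477 0.308 0.04 ] [355. 207.]
scene bolt_head 0.8 [ 0.52  -0.202  0.101] [161. 160.]
scene bolt_head 0.51 [0.816 0.202 0.022] [279. 321.]
scene stand 0.72 [ 0.602 -0.114  0.068] [182. 200.]
scene runner 0.61 [ 0.6   -0.115  0.069] [182. 199.]
scene lampholder 0.94 [0.621 0.218 0.025] [307. 248.]
scene round_box 0.
[... 236 characters left out ...]
keys(['mtx', 'world_to_cam'])
side box 0.81 [0.525 0.424 0.05 ] [235. 308.]
side box 0.78 [0.468 0.31  0.039] [268. 278.]
side box 0.62 [ 0.494 -0.11   0.017] [294. 172.]
side box 0.59 [ 0.505 -0.194  0.107] [299. 136.]
side bolt_head 0.61 [ 0.506 -0.192  0.102] [298. 137.]
side bolt_head 0.28 [0.804 0.214 0.022] [171. 225.]
side stand 0.95 [ 0.495 -0.108  0.018] [294. 172.]
side clamp_bar 0.61 [ 0.491 -0.109  0.013] [295. 173.]
side runner 0.77 [ 0.493 -0.109  0.022] [294. 171.]
side lampholder 0.94 [0.602 0.232 0.02 ] [231. 246.]
side round_box 0.67 [0.445 0.164 0.006] [288. 244.]
side screwdriver 0.69 [0.801 0.212 0.025] [172. 224.]
side screwdriver 0.45 [ 0.494 -0.103  0.022] [294. 172.]
```

View pics/a.png

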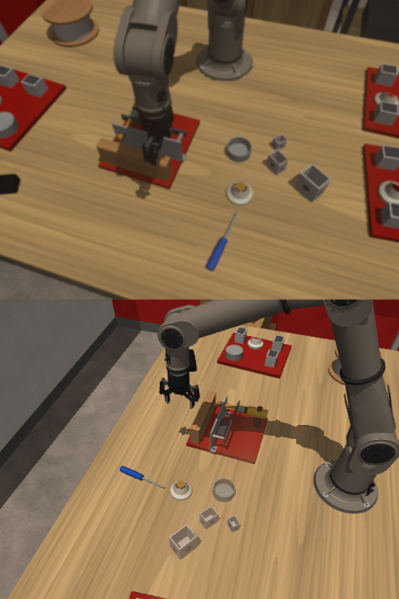

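Run:
```python
from h import *
out=[]
for n in ['scene','side']:
    p,d,c=grab(n); P=cloud(d,c)
    ok=(d>0)
    # boxes: cluster above table in region
    m=ok&(P[...,2]>0.012)&(P[...,2]<.15)&(P[...,1]>.24)&(P[...,1]<.52)&(P[...,0]>.3)&(P[...,0]<.65)
    k,l,s,_=cv2.connectedComponentsWithStats(m.astype(np.uint8))
    for i in range(1,k):
        if s[i,4]<60: continue
        Q=P[l==i]; zt=np.percentile(Q[:,2],97)
        T=Q[Q[:,2]>zt-.006][:,:2].astype(np.float32)
        (cx,cy),(w,h),a=cv2.minAreaRect(T*1000)
        print(n,'box',s[i],'top',zt.round(4),'c',round(cx),round(cy),'wh',round(w,1),round(h,1),'ang',round(a,1))
    hsv=cv2.cvtColor(p,cv2.COLOR_RGB2HSV)
    red=ok&((hsv[...,0]<8)|(hsv[...,0]>172))&(hsv[...,1]>150)&(abs(P[...,2]-.02)<.01)&(P[...,1]<.12)&(P[...,1]>-.35)&(P[...,0]>.35)&(P[...,0]<.9)
    print(n,'board',cv2.minAreaRect((P[red][:,:2]*1000).astype(np.float32)),P[red][:,2].mean())
    (x0,y0)=(100,100) if n=='scene' else (230,90)
    out.append(cv2.resize(p[y0:y0+130,x0:x0+130],None,fx=3,fy=3,interpolation=cv2.INTER_CUBIC))
    (x0,y0)=(290,150) if n=='scene' else (190,220)
    out.append(cv2.resize(p[y0:y0+130,x0:x0+130],None,fx=3,fy=3,interpolation=cv2.INTER_CUBIC)[:200*3])
I=np.vstack([np.hstack(out[:2]),np.hstack(out[2:])])
cv2.imwrite('pics/b.png',cv2.resize(I,(600,600))[:,:,::-1])
```

```text
scene box [342 172  28  51 767] top 0.0608 c 471 308 wh 54.2 42.7 ang 52.0
scene box [ 378  209   47   49 1262] top 0.0865 c 526 426 wh 75.8 61.6 ang 55.1
scene box [314 239  10  22 111] top 0.0337 c 611 242 wh 2.7 16.4 ang 87.8
scene board ((507.2291259765625, -127.33755493164062), (258.8180847167969, 302.32806396484375), 88.22281646728516) 0.01923206411830834
side box [219 244  19  12 116] top 0.0363 c 602 243 wh 30.7 5.4 ang 0.3
side box [256 265  24  28 378] top 0.0605 c 468 309 wh 53.2 41.8 ang 51.4
side box [292 277  17  20 178] top 0.0435 c 379 302 wh 30.0 39.0 ang 42.7
side box [217 288  37  44 843] top 0.086 c 523 427 wh 74.7 59.1 ang 56.5
side board ((503.9647216796875, -126.54522705078125), (268.07177734375, 297.89385986328125), 88.09688568115234) 0.0182494485197265
```

View pics/b.png

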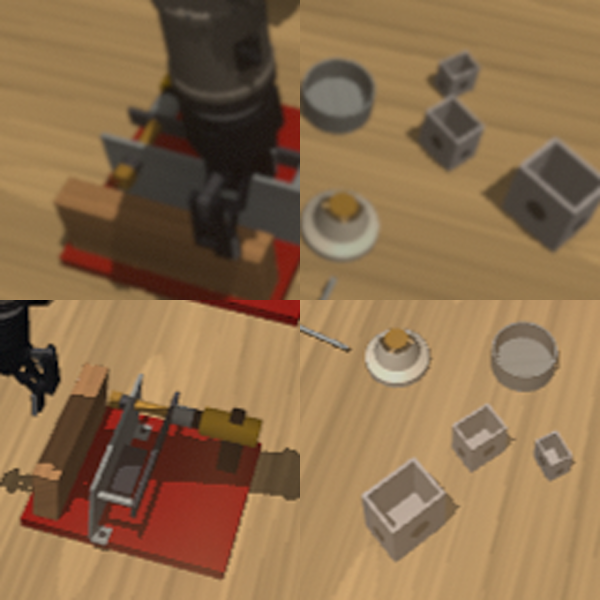

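The three grey look-alikes in the scene view are at about (400,236), (356,198) and (357,180). They measure 75×60×86, 53×42×60 and 39×30×43 mm. The middle one at (356,198) matches 40×52×60, and the crop confirms it as an open, upright box. The stand is seen from behind, with the brass bolt head at about (152,176). Next I move above the middle box with the jaws along its 52 mm side.

```bash
python3 -m pendant '[85,0,-20.5,-30.9,0, 85,0,-20.5,-30.9,0, 85,0,-20.5,-30.9,0, 85,0,-20.5,-30.9,0, 85,0,-20.5,-30.9,0, 85,0,-20.5,-30.9,0, 85,0,-20.5,-30.9,0, 85,0,-20.5,-30.9,0, 85,0,-20.5,-30.9,0, 85,0,-20.5,-30.9,0, 85,0,0,0,-0.18, 85,0,0,0,-0.18, 85,0,0,0,-0.18, 85,0,0,0,-0.18, 85,0,0,0,-0.18, 85,0,0,0,0]' 30
cat > m.py <<'E'
from h import *
import sys
o=r.get_obs(); M=R.from_rotvec(o['orientation']).as_matrix(); print('tcp',o['tcp_pos'].round(4),'jaw',np.degrees(np.arctan2(M[1,1],M[0,1])).round(2),'tilt',M[:,0].round(3), o['joints'].round(2), 'w',o['grip_width'].round(4),'t',o['clock'].round(2))
E
python3 - <<'E'
from m import *
p,d,c=grab('wrist','w1.png'); P=cloud(d,c)
m=(d>0)&(P[...,2]>.05)&(P[...,2]<.07)&(np.hypot(P[...,0]-.47,P[...,1]-.308)<.06)
(cx,cy),(w,h),a=cv2.minAreaRect((P[m][:,:2]*1000).astype(np.float32)); print('wrist box',cx,cy,w,h,a)
p,d,c=grab('scene','s1.png'); P=cloud(d,c)
hsv=cv2.cvtColor(p,cv2.COLOR_RGB2HSV)
for n in ['scene','side']:
    p,d,c=grab(n,n+'1.png'); P=cloud(d,c);hsv=cv2.cvtColor(p,cv2.COLOR_RGB2HSV);ok=d>0
    red=ok&((hsv[...,0]<8)|(hsv[...,0]>172))&(hsv[...,1]>150)&(abs(P[...,2]-.02)<.01)&(P[...,1]<.12)&(P[...,1]>-.35)&(P[...,0]>.35)&(P[...,0]<.9)
    print(n,'board',cv2.minAreaRect((P[red][:,:2]*1000).astype(np.float32)))
    y=np.radians(-1.8);Rz=np.array([[np.cos(y),-np.sin(y)],[np.sin(y),np.cos(y)]]);S=(P[...,:2]-[.5448,-.1482])@Rz
    for lo,hi,nm,x0,x1 in [(.112,.127,'plate',-.025,.025),(.1,.111,'bar',-.08,-.035),(.1,.112,'stud',.04,.11)]:
        q=ok&(P[...,2]>lo)&(P[...,2]<hi)&(S[...,0]>x0)&(S[...,0]<x1)&(abs(S[...,1]-.03)<.14)
        if q.sum()<20: continue
        Q=S[q]*1000; f=np.polyfit(Q[:,1],Q[:,0],1)
        print(n,nm,q.sum(),'x',np.percentile(Q[:,0],[3,50,97]).round(1),'y',np.percentile(Q[:,1],[1,99]).round(1),'slope deg',np.degrees(f[0]).round(2),'z',np.percentile(P[q][:,2],98).round(4))
E
```

```text
clock: 3.0
tcp_pos: [0.4701, 0.3089, 0.2314]
orientation: [0.527, 1.506, -0.526]
contact_force: [0.8, 0.3, 0.6]
grip_width: 0.0849Traceback (most recent call last):
  File "<stdin>", line 1, in <module>
  File "m.py", line 3, in <module>
    o=r.get_obs(); M=R.from_rotvec(o['orientation']).as_matrix(); print('tcp',o['tcp_pos'].round(4),'jaw',np.degrees(np.arctan2(M[1,1],M[0,1])).round(2),'tilt',M[:,0].round(3), o['joints'].round(2), 'w',o['grip_width'].round(4),'t',o['clock'].round(2))
                                                                                                                                                                                                           ^^^^^^^^^^^^^^^^^^^^^
AttributeError: 'float' object has no attribute 'round'
```

```bash
cat > m.py <<'E'
from h import *
o=r.get_obs(); M=R.from_rotvec(o['orientation']).as_matrix(); print('tcp',o['tcp_pos'].round(4),'jaw',np.degrees(np.arctan2(M[1,1],M[0,1])).round(2),'tilt',M[:,0].round(3), o['joints'].round(2), 'w',round(float(o['grip_width']),4),'t',round(float(o['clock']),2),'F',np.round(o['contact_force'],1))
E
cat > st.py <<'E'
from m import *
def stand(n,f=None):
    p,d,c=grab(n,f); P=cloud(d,c);hsv=cv2.cvtColor(p,cv2.COLOR_RGB2HSV);ok=d>0
    red=ok&((hsv[...,0]<8)|(hsv[...,0]>172))&(hsv[...,1]>150)&(abs(P[...,2]-.02)<.01)&(P[...,1]<.12)&(P[...,1]>-.35)&(P[...,0]>.35)&(P[...,0]<.9)
    if red.sum()>50: print(n,'board',cv2.minAreaRect((P[red][:,:2]*1000).astype(np.float32)))
    y=np.radians(-1.8);Rz=np.array([[np.cos(y),-np.sin(y)],[np.sin(y),np.cos(y)]]);S=(P[...,:2]-[.5448,-.1482])@Rz
    for lo,hi,nm,x0,x1 in [(.112,.130,'plate',-.025,.025),(.1,.111,'bar',-.08,-.035),(.102,.114,'stud',.04,.11)]:
        q=ok&(P[...,2]>lo)&(P[...,2]<hi)&(S[...,0]>x0)&(S[...,0]<x1)&(abs(S[...,1]-.03)<.14)
        if q.sum()<20: continue
        Q=S[q]*1000; f=np.polyfit(Q[:,1],Q[:,0],1)
        print(n,nm,q.sum(),'x',np.percentile(Q[:,0],[3,50,97]).round(1),'y',np.percentile(Q[:,1],[1,99]).round(1),'slope deg',np.degrees(f[0]).round(2),'z',np.percentile(P[q][:,2],98).round(4))
    return p,d,c,P,S
E
python3 - <<'E'
from st import *
p,d,c=grab('wrist','w1.png'); P=cloud(d,c)
m=(d>0)&(P[...,2]>.05)&(P[...,2]<.07)&(np.hypot(P[...,0]-.47,P[...,1]-.308)<.06)
(cx,cy),(w,h),a=cv2.minAreaRect((P[m][:,:2]*1000).astype(np.float32)); print('wrist box',m.sum(),cx,cy,w,h,a)
for n in ['scene','side']: stand(n,n+'1.png')
E
```

```text
tcp [0.4701 0.3089 0.2314] jaw 51.46 tilt [ 0.  0. -1.] [-0.47  0.31 -0.27  1.81  0.1   1.03  0.12] w 0.0849 t 3.0 F [0.8 0.3 0.6]
wrist box 581 470.96466064453125 306.4241943359375 51.585933685302734 40.00361251831055 51.65060043334961
scene board ((507.6431884765625, -126.9403076171875), (258.6876525878906, 302.7029113769531), 87.80508422851562)
scene plate 440 x [0.3 6.  8.6] y [-84.6 151.4] slope deg 0.01 z 0.1279
scene bar 431 x [-75.5 -51.2 -41.9] y [-82.5 146.1] slope deg 2.05 z 0.1105
scene stud 1345 x [58.8 78.  95.1] y [-99.4 136.7] slope deg -0.05 z 0.1118
side board ((504.15802001953125, -125.39198303222656), (260.81805419921875, 297.7508239746094), 88.3515396118164)
side stud 91 x [64.5 80.  90.4] y [ 88.9 141.4] slope deg -7.82 z 0.1123
```

View pics/w1.png

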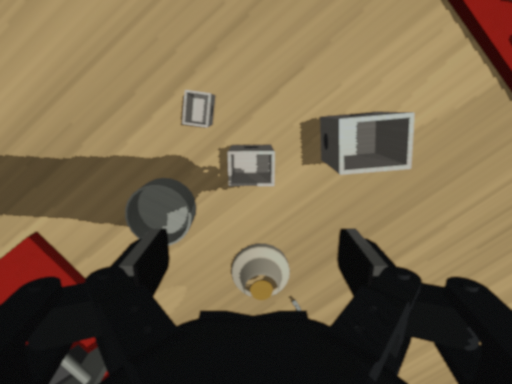

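The wrist view shows the target box at (251,166), clear of the lampholder at (262,272), the round box and the large look-alike. I descend and grip it.

```bash
python3 -m pendant '[85,30,-1.5,2.2,0, 85,35,0,0,0, 85,35,0,0,0, 85,35,0,0,0, 85,35,0,0,0, 85,25,0,0,0, 85,12,0,0,0, 85,0,0,0,0, 45,0,0,0,0, 45,0,0,0,0, 45,0,0,0,0, 45,0,0,0,0, 45,0,0,0,0, 45,0,0,0,0]' 40; python3 -m m
```

```text
clock: 4.9
tcp_pos: [0.4716, 0.307, 0.0255]
orientation: [0.526, 1.505, -0.524]
contact_force: [-1.0, 0.6, 7.1]
grip_width: 0.0514
tcp [0.4716 0.307  0.0255] jaw 51.55 tilt [ 0.002  0.001 -1.   ] [-0.52  0.58 -0.22  1.96  0.21  0.62  0.03] w 0.0514 t 4.9 F [-1.   0.6  7.1]
```

```bash
python3 -m pendant '[45,-10,0,0,0, 45,-25,0,0,0, 45,-35,0,0,0, 45,-35,0,0,-0.16, 45,-35,0,0,-0.16, 45,-35,0,0,-0.16, 45,-35,0,0,-0.16]'; python3 -m pendant '[45,0,-17,2.7,0, 45,0,-34,5.4,0, 45,0,-34,5.4,0, 45,0,-34,5.4,0, 45,0,-34,5.4,0, 45,0,-34,5.4,0, 45,0,-34,5.4,0, 45,0,-34,5.4,0, 45,0,-34,5.4,0, 45,0,-34,5.4,0, 45,0,-34,5.4,0, 45,0,-34,5.4,0, 45,0,-17,2.7,0, 45,0,0,0,0]'
python3 - <<'E'
from st import *
p,d,c,P,S=stand('wrist','w2.png')
m=(d>0)&(P[...,2]>.14)
for n in ['scene']: stand(n,n+'2.png')
E
```

```text
clock: 5.78
tcp_pos: [0.4704, 0.3061, 0.2358]
orientation: [0.02, 1.571, -0.02]
contact_force: [0.8, -0.1, -1.3]
grip_width: 0.0518
clock: 7.52
tcp_pos: [0.5223, -0.1044, 0.2337]
orientation: [0.027, 1.572, -0.027]
contact_force: [0.2, 0.1, -1.3]
grip_width: 0.0515
tcp [ 0.5223 -0.1044  0.2337] jaw 88.05 tilt [-0.001  0.    -1.   ] [ 0.25  0.25 -0.21  1.88  0.06  1.02  1.56] w 0.0515 t 7.53 F [ 0.2  0.1 -1.3]
wrist board ((486.1123352050781, -129.70492553710938), (258.3147888183594, 255.5351104736328), 88.10282897949219)
wrist plate 1518 x [0.9 1.9 6.9] y [-87.6 149.6] slope deg -0.07 z 0.1272
wrist bar 3239 x [-77.  -54.  -39.4] y [-84.7 141.8] slope deg 2.37 z 0.1105
wrist stud 650 x [56.9 61.8 75.4] y [-102.6  -55.3] slope deg -5.71 z 0.111
scene board ((507.0212707519531, -127.30133056640625), (258.37335205078125, 302.1123046875), 88.0667495727539)
scene plate 442 x [0.6 5.9 8.4] y [-84.4 151.2] slope deg -0.01 z 0.1278
scene bar 417 x [-75.1 -51.2 -45.6] y [-82.5 146.9] slope deg 1.91 z 0.1104
scene stud 1347 x [58.8 78.1 95. ] y [-98.9 136.6] slope deg 0.01 z 0.1117
```

View pics/w2.png

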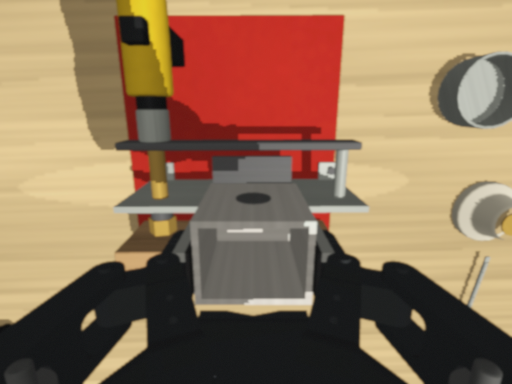

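Run:
```python
from st import *
p,d,c=grab('wrist'); P=cloud(d,c);ok=d>0
y=np.radians(-1.9);Rz=np.array([[np.cos(y),-np.sin(y)],[np.sin(y),np.cos(y)]]);S=(P[...,:2]-[.5448,-.1482])@Rz*1000
t=(o['tcp_pos'][:2]-[.5448,-.1482])@Rz*1000; print('tcp in stand',t.round(1))
def rep(nm,zl,zh,x0,x1,y0=-120,y1=170):
    q=ok&(P[...,2]>zl)&(P[...,2]<zh)&(S[...,0]>x0)&(S[...,0]<x1)&(S[...,1]>y0)&(S[...,1]<y1)
    if q.sum(): print(nm,q.sum(),np.percentile(S[q],[1,10,50,90,99],axis=0).round(1).T.tolist(),P[q][:,2].max().round(4))
rep('plate',.1245,.130,-15,20); rep('bar',.1075,.113,-70,-40); rep('stud',.1085,.114,40,110)
rep('ledge',.055,.066,-48,3,-30,110)
rep('boxrim',.262,.275,-70,40,-20,110); rep('box any',.2,.28,-70,40,0,90)
q=ok&(P[...,2]>.262)&(P[...,2]<.275)&(abs(S[...,0]+25)<40)&(abs(S[...,1]-45)<32)
print(cv2.minAreaRect((S[q]).astype(np.float32)))
```

```text
tcp [ 0.5227 -0.1019  0.234 ] jaw 88.28 tilt [-0.001  0.001 -1.   ] [ 0.25  0.25 -0.21  1.88  0.06  1.02  1.56] w 0.0519 t 7.62 F [ 0.4 -0.  -0.4]
tcp in stand [-23.7  45.5]
plate 912 [[0.7, 1.4, 3.9, 6.6, 7.1], [-87.7, -74.9, -22.2, 137.3, 149.5]] 0.1284
bar 2138 [[-68.9, -59.6, -53.3, -50.1, -49.1], [-85.5, -62.1, 12.3, 118.0, 142.6]] 0.1119
stud 557 [[57.4, 58.6, 64.5, 74.1, 77.9], [-102.5, -96.6, -81.2, -65.5, -53.5]] 0.1117
ledge 2212 [[-34.8, -32.4, -19.5, -5.8, 1.4], [-19.4, 3.3, 40.0, 77.7, 98.8]] 0.0659
boxrim 5669 [[-43.5, -43.1, -27.5, -5.5, -3.2], [9.3, 19.7, 44.8, 70.3, 80.7]] 0.275
box any 16048 [[-43.8, -43.2, -19.1, -5.9, -3.8], [8.7, 21.5, 44.8, 68.5, 81.1]] 0.28
((-23.10460662841797, 45.02478790283203), (41.54383850097656, 63.968772888183594), 0.22326034307479858)
```

```bash
python3 -m pendant '[45,0,-3,-0.9,0, 45,20,0,0,0, 45,30,0,0,0, 45,23,0,0,0, 45,0,0,0,0, 45,0,0,0,0]'
python3 - <<'E'
from st import *
p,d,c=grab('wrist'); P=cloud(d,c);ok=d>0; cv2.imwrite('pics/w3.png',p[:,:,::-1])
y=np.radians(-1.9);Rz=np.array([[np.cos(y),-np.sin(y)],[np.sin(y),np.cos(y)]]);S=(P[...,:2]-[.5448,-.1482])@Rz*1000
t=(o['tcp_pos'][:2]-[.5448,-.1482])@Rz*1000; print('tcp in stand',t.round(1))
def rep(nm,zl,zh,x0,x1,y0=-120,y1=170):
    q=ok&(P[...,2]>zl)&(P[...,2]<zh)&(S[...,0]>x0)&(S[...,0]<x1)&(S[...,1]>y0)&(S[...,1]<y1)
    if q.sum(): print(nm,q.sum(),np.percentile(S[q],[1,10,50,90,99],axis=0).round(1).T.tolist(),P[q][:,2].max().round(4))
rep('plate',.1235,.130,-8,15); rep('bar',.1065,.113,-62,-44);
rep('pin',.085,.105,-44,-5,110,160);rep('shank',.085,.110,-44,-5,-90,-20)
q=ok&(P[...,2]>.183)&(P[...,2]<.2)&(abs(S[...,0]+25)<40)&(abs(S[...,1]-42)<25)
print(cv2.minAreaRect((S[q]).astype(np.float32)))
E
```

```text
clock: 8.43
tcp_pos: [0.5227, -0.106, 0.1623]
orientation: [0.024, 1.569, -0.024]
contact_force: [1.0, 1.2, -1.5]
grip_width: 0.0515
tcp [ 0.5227 -0.106   0.1623] jaw 88.27 tilt [ 0.001 -0.    -1.   ] [ 0.25  0.34 -0.2   1.95  0.09  0.86  1.54] w 0.0515 t 8.43 F [ 1.   1.2 -1.5]
tcp in stand [-23.5  41.4]
plate 1563 [[0.7, 1.2, 3.5, 6.4, 7.2], [-87.9, -77.2, -29.3, 139.0, 149.7]] 0.1279
bar 3805 [[-60.9, -56.5, -53.4, -50.1, -49.3], [-85.4, -63.3, 22.3, 120.4, 142.4]] 0.112
pin 834 [[-43.7, -40.3, -25.2, -9.0, -5.3], [124.7, 125.3, 128.7, 133.9, 135.8]] 0.104
shank 1120 [[-43.6, -40.3, -25.2, -9.1, -5.4], [-60.6, -57.5, -50.9, -46.4, -45.8]] 0.1052
((-23.056028366088867, 42.002220153808594), (49.986915588378906, 41.466392517089844), 89.99729919433594)
```

View pics/w3.png

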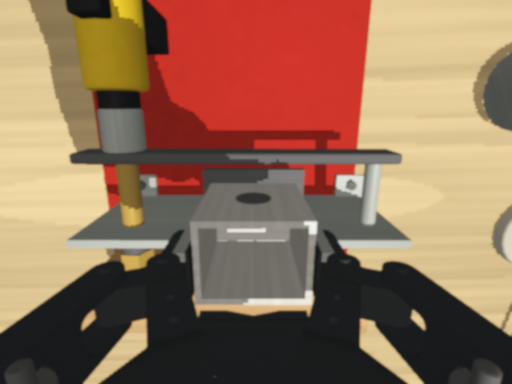

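```bash
python3 -m pendant '[45,0,0,-1.2,0, 45,15,0,0,0, 45,20,0,0,0, 45,20,0,0,0, 45,12,0,0,0, 45,0,0,0,0]'; python3 -m m;  python3 -m pendant '[45,4,0,0,0, 45,2,0,0,0, 45,1,0,0,0, 45,0,0,0,0]'; python3 -m m
```

```text
clock: 9.22
tcp_pos: [0.5201, -0.1061, 0.0932]
orientation: [0.024, 1.573, -0.024]
contact_force: [-0.2, 0.2, -0.9]
grip_width: 0.0516
tcp [ 0.5201 -0.1061  0.0932] jaw 88.24 tilt [-0.002  0.    -1.   ] [ 0.24  0.43 -0.19  2.01  0.12  0.72  1.52] w 0.0516 t 9.22 F [-0.2  0.2 -0.9]
clock: 9.72
tcp_pos: [0.5209, -0.1063, 0.0875]
orientation: [0.024, 1.57, -0.024]
contact_force: [0.0, -0.1, -2.0]
grip_width: 0.0514
tcp [ 0.5209 -0.1063  0.0875] jaw 88.23 tilt [ 0. -0. -1.] [ 0.23  0.44 -0.19  2.01  0.12  0.7   1.51] w 0.0514 t 9.72 F [ 0.  -0.1 -2. ]
```

```bash
python3 -m pendant '[45,1,0,0,0, 45,1,0,0,0, 45,0.5,0,0,0, 45,0,0,0,0]'; python3 -m pendant '[45,0.5,0,0,0, 45,0,0,0,0, 45,0,0,0,0]'; python3 -m m
```

```text
clock: 10.22
tcp_pos: [0.5209, -0.1063, 0.0855]
orientation: [0.024, 1.571, -0.024]
contact_force: [-2.6, -0.2, 6.1]
grip_width: 0.0518
clock: 10.6
tcp_pos: [0.5209, -0.1063, 0.0855]
orientation: [0.024, 1.57, -0.025]
contact_force: [-4.5, 0.3, 10.5]
grip_width: 0.0514
tcp [ 0.5209 -0.1063  0.0855] jaw 88.23 tilt [ 0. -0. -1.] [ 0.23  0.44 -0.19  2.01  0.12  0.7   1.51] w 0.0514 t 10.6 F [-4.5  0.3 10.5]
```

Contact with the ledge shows at the expected height, so I release gently and retreat upward.

```bash
python3 -m pendant '[54,0,0,0,0, 58,0,0,0,0, 62,0,0,0,0, 68,0,0,0,0, 72,0,0,0,0, 72,0,0,0,0, 72,0,0,0,0, 72,-4,0,0,0, 72,-12,0,0,0, 72,-25,0,0,0, 72,-30,0,0,0, 72,-35,0,0,0, 72,-35,0,0,0, 72,0,0,0,0]'
python3 - <<'E'
from st import *
p,d,c=grab('wrist'); P=cloud(d,c);ok=d>0; cv2.imwrite('pics/w4.png',p[:,:,::-1])
y=np.radians(-1.9);Rz=np.array([[np.cos(y),-np.sin(y)],[np.sin(y),np.cos(y)]]);S=(P[...,:2]-[.5448,-.1482])@Rz*1000
t=(o['tcp_pos'][:2]-[.5448,-.1482])@Rz*1000; print('tcp in stand',t.round(1))
def rep(nm,zl,zh,x0,x1,y0=-120,y1=170):
    q=ok&(P[...,2]>zl)&(P[...,2]<zh)&(S[...,0]>x0)&(S[...,0]<x1)&(S[...,1]>y0)&(S[...,1]<y1)
    if q.sum(): print(nm,q.sum(),np.percentile(S[q],[1,10,50,90,99],axis=0).round(1).T.tolist(),P[q][:,2].max().round(4))
rep('plate',.1235,.130,-8,15,-100,0); rep('bar',.1065,.113,-62,-47);
rep('head',.085,.115,10,50,-90,-20);rep('stud',.105,.115,52,100)
q=ok&(P[...,2]>.117)&(P[...,2]<.128)&(S[...,0]<-1)&(S[...,0]>-48)&(abs(S[...,1]-42)<32)
print('rim',P[q][:,2].mean(),cv2.minAreaRect((S[q]).astype(np.float32)))
A=np.c_[S[q]/1000,np.ones(q.sum())];print('rim plane',np.linalg.lstsq(A,P[q][:,2],rcond=None)[0].round(4))
for q in nets.look_for('bolt_head','wrist'): print(q['score'],q['location'],pix(q['location'],c))
E
```

```text
clock: 12.35
tcp_pos: [0.5228, -0.1064, 0.2291]
orientation: [0.024, 1.564, -0.025]
contact_force: [0.2, -0.2, 0.3]
grip_width: 0.072
tcp [ 0.5228 -0.1064  0.2291] jaw 88.23 tilt [ 0.007 -0.001 -1.   ] [ 0.26  0.25 -0.21  1.89  0.06  1.    1.56] w 0.072 t 12.35 F [ 0.2 -0.2  0.3]
tcp in stand [-23.3  41. ]
plate 679 [[1.0, 1.5, 4.1, 7.0, 7.5], [-88.1, -80.2, -44.8, -9.3, -1.3]] 0.1283
bar 2112 [[-61.4, -56.4, -53.5, -50.0, -49.7], [-85.5, -63.7, 21.3, 120.2, 142.8]] 0.1122
head 392 [[15.7, 18.0, 24.3, 33.6, 37.4], [-63.8, -61.2, -53.2, -43.8, -41.0]] 0.1102
stud 5089 [[56.9, 58.5, 73.8, 90.4, 94.2], [-99.2, -26.4, 36.8, 100.2, 116.5]] 0.112
rim 0.12063845053749792 ((-24.77098846435547, 40.455657958984375), (40.26927185058594, 52.12382125854492), 0.34995654225349426)
rim plane [-0.0069 -0.0023  0.1206]
0.79 [0.4947, -0.1976, 0.1032] [156. 149.]
```

View pics/w4.png

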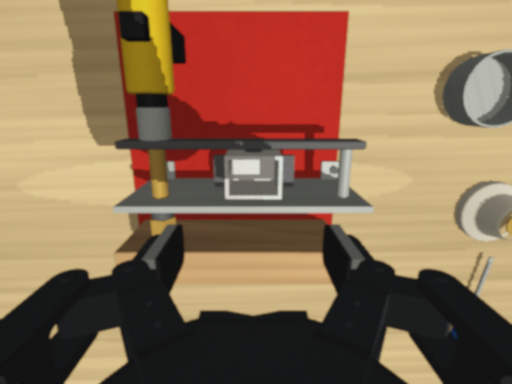

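The box stands level in the slot: the rim is centred at pixel (254,175), and its height and tilt are right. The bolt head is at about (160,227), partly hidden behind the plate. Now I move over the gap.

```bash
python3 -m pendant '[60,0,-15.6,9,0, 60,0,-15.6,9,0, 60,0,-15.6,9,0, 60,0,-15.6,9,0, 60,0,-15.6,9,0, 60,0,-15.6,9,0, 60,25,0,0,0, 60,0,0,0,0, 60,0,0,0,0, 60,0,0,0,0]'
python3 - <<'E'
from st import *
p,d,c=grab('wrist'); P=cloud(d,c);ok=d>0; cv2.imwrite('pics/w5.png',p[:,:,::-1])
y=np.radians(-1.9);Rz=np.array([[np.cos(y),-np.sin(y)],[np.sin(y),np.cos(y)]]);S=(P[...,:2]-[.5448,-.1482])@Rz*1000
t=(o['tcp_pos'][:2]-[.5448,-.1482])@Rz*1000; print('tcp in stand',t.round(1))
def rep(nm,zl,zh,x0,x1,y0=-120,y1=170):
    q=ok&(P[...,2]>zl)&(P[...,2]<zh)&(S[...,0]>x0)&(S[...,0]<x1)&(S[...,1]>y0)&(S[...,1]<y1)
    if q.sum(): print(nm,q.sum(),np.percentile(S[q],[1,10,50,90,99],axis=0).round(1).T.tolist(),P[q][:,2].max().round(4))
rep('plate',.1235,.130,-8,15,-100,0); 
rep('head',.085,.115,10,50,-90,-20);rep('stud',.105,.115,48,100)
E
```

```text
clock: 13.7
tcp_pos: [0.5725, -0.2015, 0.2013]
orientation: [0.024, 1.569, -0.024]
contact_force: [-0.2, -1.1, 0.7]
grip_width: 0.0598
tcp [ 0.5725 -0.2015  0.2013] jaw 88.26 tilt [ 0.002 -0.    -1.   ] [ 0.35  0.4  -0.16  1.75  0.07  1.    1.71] w 0.0598 t 13.7 F [-0.2 -1.1  0.7]
tcp in stand [ 29.5 -52.3]
plate 905 [[1.3, 1.5, 4.0, 6.7, 7.0], [-87.8, -79.8, -44.7, -9.0, -1.0]] 0.1276
head 827 [[11.6, 14.4, 25.5, 36.7, 39.3], [-65.8, -63.0, -54.2, -45.1, -42.8]] 0.1111
stud 9441 [[57.0, 58.8, 73.0, 89.6, 93.8], [-101.2, -81.9, 20.4, 113.3, 132.7]] 0.112
```

View pics/w5.png

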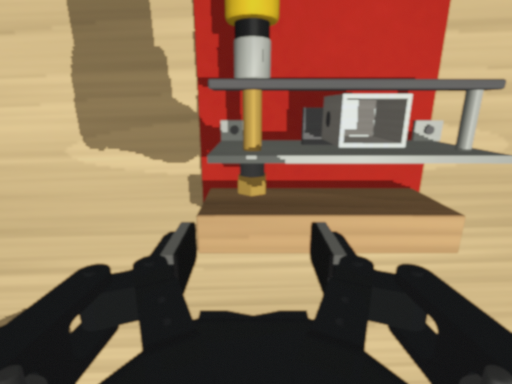

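```bash
python3 -m pendant '[60,0,-1.8,2,0, 60,15,0,0,0, 60,22,0,0,0, 60,22,0,0,0, 60,22,0,0,0, 60,22,0,0,0, 60,15,0,0,0, 60,7,0,0,0, 60,0,0,0,0, 60,0,0,0,0]'; python3 -m m
```

```text
clock: 15.0
tcp_pos: [0.5745, -0.2035, 0.0761]
orientation: [0.024, 1.569, -0.024]
contact_force: [-0.8, 0.4, -0.5]
grip_width: 0.0602
tcp [ 0.5745 -0.2035  0.0761] jaw 88.23 tilt [ 0.001 -0.    -1.   ] [ 0.34  0.56 -0.14  1.83  0.11  0.76  1.69] w 0.0602 t 15.0 F [-0.8  0.4 -0.5]
```

```bash
python3 -m pendant '[10,0,0,0,0, 10,0,0,0,0, 10,0,0,0,0, 10,0,0,0,0, 10,0,0,0,0, 10,0,0,0,0, 10,0,0,0,0, 10,0,0,0,0]' 32; python3 -m m; python3 -m pendant '[10,0,0,0,0, 10,0,0,0,0, 10,0,0,0,0, 10,0,0,0,0, 10,0,0,0,0, 10,0,0,0,0, 10,0,0,0,0, 10,0,0,0,0]'
python3 - <<'E'
from m import *
print('moment',o['moment'].round(2))
p,d,c=grab('wrist'); P=cloud(d,c); ok=d>0
y=np.radians(-1.9);Rz=np.array([[np.cos(y),-np.sin(y)],[np.sin(y),np.cos(y)]]);S=(P[...,:2]-[.5448,-.1482])@Rz*1000
p2,d2,c2=grab('side')
q=ok&(P[...,2]>.115)&(P[...,2]<.13)&(S[...,0]<-1)&(S[...,0]>-48)&(abs(S[...,1]-42)<35)
if q.sum()>20: print('rim',q.sum(),P[q][:,2].mean(),cv2.minAreaRect((S[q]).astype(np.float32)))
I=np.hstack([p,cv2.resize(p2[90:190,230:363],(512,384))])
cv2.imwrite('pics/w6.png',cv2.resize(I,(800,300))[:,:,::-1])
E
```

```text
clock: 16.0
tcp_pos: [0.5742, -0.2026, 0.076]
orientation: [0.024, 1.57, -0.023]
contact_force: [-1.2, 3.1, 5.9]
grip_width: 0.0262
tcp [ 0.5742 -0.2026  0.076 ] jaw 88.26 tilt [ 0.001  0.001 -1.   ] [ 0.34  0.56 -0.14  1.83  0.11  0.76  1.69] w 0.0262 t 16.0 F [-1.2  3.1  5.9]
clock: 17.0
tcp_pos: [0.5742, -0.2026, 0.076]
orientation: [0.024, 1.57, -0.023]
contact_force: [-1.5, 2.7, 5.1]
grip_width: 0.0258
tcp [ 0.5742 -0.2026  0.076 ] jaw 88.26 tilt [ 0.001  0.001 -1.   ] [ 0.34  0.56 -0.14  1.83  0.11  0.76  1.69] w 0.0258 t 17.0 F [-1.5  2.7  5.1]
moment [ 0.62  0.34 -0.04]
rim 3486 0.11959828664981825 ((-24.636825561523438, 28.1168212890625), (40.48069763183594, 29.744159698486328), 0.6534924507141113)
```

View pics/w6.png

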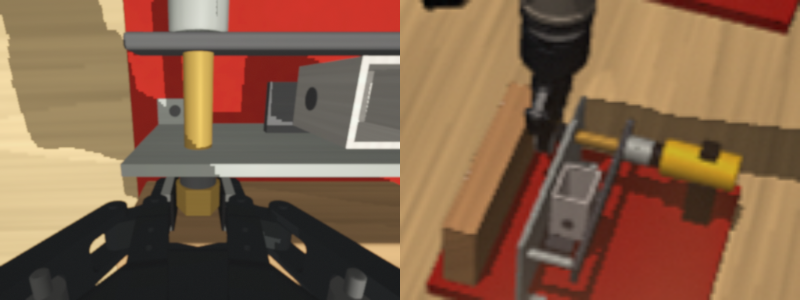

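```bash
python3 -c "
from m import *
p,d,c=grab('wrist');np.save('a.npy',p)"; python3 -m pendant '[10,0,0,0,0, 10,0,0,0,0, 10,0,0,0,0, 10,0,0,0,0, 10,0,0,0,0, 10,0,0,0,0, 10,0,0,0,0, 10,0,0,0,0, 10,0,0,0,0, 10,0,0,0,0, 10,0,0,0,0, 10,0,0,0,0]'; python3 -c "
from m import *
p,d,c=grab('wrist');a=np.load('a.npy').astype(int);D=abs(a-p).max(2)
print('head',D[222:275,222:285].mean(),D[222:275,222:285].max(),'shank',D[65:190,235:272].mean(),'rest',D[100:150,20:120].mean())"
```

```text
tcp [ 0.5742 -0.2026  0.076 ] jaw 88.26 tilt [ 0.001  0.001 -1.   ] [ 0.34  0.56 -0.14  1.83  0.11  0.76  1.69] w 0.0258 t 17.1 F [-2.5  3.   6.4]
clock: 18.65
tcp_pos: [0.5742, -0.2026, 0.076]
orientation: [0.024, 1.57, -0.023]
contact_force: [-2.1, 3.0, 6.0]
grip_width: 0.0259
tcp [ 0.5742 -0.2026  0.076 ] jaw 88.26 tilt [ 0.001  0.001 -1.   ] [ 0.34  0.56 -0.14  1.83  0.11  0.76  1.69] w 0.0259 t 18.65 F [-2.1  3.   6. ]
head 0.8155136268343816 4 shank 0.5900540540540541 rest 0.6078
```

The picture of the head did not change over 1.5 s (noise only), and the finger opening is steady at 25.8 mm, so the bolt is held still. Handing in.

```bash
python3 -c "
from bench import r
print(r.hand_in())"
```

```text
the job is handed in; nothing more can be done
None
```

The box is standing on the ledge, let go, and the gripper is holding the bolt head still. I handed the job in at about 18.7 s of the 51 s allowed; the hand-in reports no verdict.

- **Box:** I took the middle-sized of the three boxes, which measured 53×42×60 mm. After release its rim was level at 0.1206 m. It was about 0.5 mm off the slot's middle and, by my estimate of the stand, within about 2 mm of the ledge's middle. The last wrist and side views still show it upright and clear of the gripper. The last wrist frame showed only part of the rim, so it confirms height and position across the slot but not along the ledge.
- **Bolt:** The fingers stopped on the head at 25.8 mm with a 32 N grip command. Two wrist pictures 1.5 s apart differ only by noise at the head, so it has stopped turning.
- **Disagreements:** The cameras placed the stand up to about 3 mm apart in x, and the wrist camera put it 3–4 mm off along the plate, so I trusted the wrist camera. The network's bolt-head position was 50–80 mm off along the bolt, apparently because it marks the whole bolt, so I used depth data for the head. I didn't re-measure the lampholder, round box or screwdriver, but no move went near them.

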